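Sort the embedding bench

ROBOT

A 7-joint arm with a two-finger parallel gripper is mounted at the origin on a cart in front of the work surface, level with it; the furniture and walls round the work are solid. World frame = base frame: x ahead of the robot, y to its left, z up, the work surface at z = 0. Lengths are in m, angles in rad, forces in N, time in s.
With the tool pointing down it reaches from about 0.4 to 0.85 m from the base axis. Payload 10.4 kg.
Tool frame: the origin (TCP) lies between the finger pads; the fingertips stand ahead of it and the grasp point (between the pads) lies 3 mm ahead of it (r.tips_ahead is the z of the fingertips in the tool frame, in m); z points along the fingers, y is the line along which they close (so a half turn about z gives the same grasp; the last joint's range is limited). The gripper opens to 87 mm and grips with 3 to 60 N. Pads are 19 mm wide; open, the fingers measure 117 mm over their backs; the gripper's body (75 mm by 190 mm) begins 51 mm behind the grasp point.
Start: joints at [-1.297, 0.332, -0.065, 1.46, 0.022, 1.35, -0.088], TCP at [0.183, 0.598, 0.245] pointing down, gripper open.
Joint ranges: [-2.6, 2.6], [-0.5, 2.12], [-1.47, 1.34], [0.16, 2.42], [-1.27, 4.41], [0.06, 2.06], [-2.6, 2.6]. Speed limits (rad/s): [2.22, 2.22, 2.79, 2.79, 3.14, 3.14, 3.14].

INTERFACE

Orientations are given as a unit quaternion [x, y, z, w].
In Python, from bench import telemetry, camera, get_calibration, r gives the robot as it stands.
- The arm moves only by the tool drive_tool, never from a script. Its argument "series" is one flat list of numbers, 7 for each row, row after row: the turn, a rotation vector about the tool's x, y, z in units of 5 degrees (1.0 is 5 degrees), then the shift along the tool's x, y, z in units of 40 mm (1.0 is 40 mm), then the opening, from -1 (shut) to 1 (fully open). A call has 1 to 10 rows; each row is the pose to reach, as a shift and turn from the pose commanded when the call began, along the tool's axes at that moment; what a row does not reach only later rows make up. A row lasts 1/12 s, in which the tool goes at most 41.7 mm and 7.16 degrees, less where a joint would pass 70% of its speed; a pose out of reach is approached as far as the arm can. A call with a gripper value outside its range is refused whole. The fingers move at their own pace and stop on an object; "grip_force" is the grip in N (left out, the last holds). Time passes only in rows, so rows that repeat a pose let the fingers close. It gives the time, the measured TCP pose, the force, the opening and the grip force at its end, in the units of the state.
- telemetry.read_state(): the state, without advancing time (a new reading comes with each control period).
- camera(name): name is "scene" or "top" or "wrist"; returns the picture (480x640x3 uint8, red, green, blue); there is no depth.
- get_calibration(name): a dict with "fovy" (degrees; the focal length in pixels is half the picture's height over the tangent of half this angle, whatever the lens; pixels are square), "cx", "cy" (the principal point, pixels), "xyz" and "rotation" of the camera in the world. Camera axes: x right, y up, looking along -z (the intrinsics and any distortion apply to the point x, -y, -z); pixel columns grow to the right and rows downward; lengths in m; the calibration is good to about 2 mm. A picture is of the moment at which its call begins: read the wrist's pose just before it. get_calibration takes no time and is no camera call; for the wrist camera it gives the pose at the moment of the call.
- r.close_job(): hands the job in; it is judged then, once.
The state is a dict: "time": time; "joint_positions": joint angles; "joint_vel": joint speeds; "joint_torque": joint torques, N m; "ee_pos": TCP position; "eef_rot": TCP orientation; "ft_force": force on the tool from outside, world axes, zero at the start; "torque": the same for the moment, N m; "width": finger opening in m; "grip_force": force on a finger pad.
Only numpy, scipy, OpenCV 4.12 (cv2) and the standard library are available. Lean on these libraries where they do the work, as an engineer would, in place of code of your own. Each camera call takes 0.05 s, during which the arm holds its last target. There are 200 camera calls.

TASK

Clear up the loose things in front of the robot: lay the two tissue blocks flat, wax side up, in the low aluminium tray, one in each bay, lay the two steel moulds flat, open side up, in the deeper white box, one in each bay, and stand the brown dropper bottle upright in the round bottle stand. Do not let the bottle fall over, leave the black loupe and the glass dish where they are, and let go of everything at the end.

Things in the scene. Friction and masses are not known exactly. Their poses are not given: they have to be found in the camera images.
- block_a: A tissue block: flat white plastic cassette 28 mm wide (x) by 45 mm long (y), 6 mm high, carrying a smaller cream wax block 24 x 31 mm with a brownish tissue patch in its middle, 12 mm high in all. Loose, lies wax side up. Origin at the centre of its underside, z up. Grip it across the 28 mm. The two blocks are interchangeable.
- block_b: The other tissue block: flat white plastic cassette 28 mm wide (x) by 45 mm long (y), 6 mm high, carrying a smaller cream wax block 24 x 31 mm with a brownish tissue patch in its middle, 12 mm high in all. Loose, lies wax side up. Origin at the centre of its underside, z up. Grip it across the 28 mm. The two blocks are interchangeable.
- mould_a: An empty steel embedding mould: a rectangular pale bright steel dish with a wide flat rim and a sunken middle, about 32 mm wide (x) by 42 mm long (y) and 11 mm high, open side up. Loose. Origin at the centre of its underside, z up. Grip it across the 32 mm. The two moulds are interchangeable.
- mould_b: The other empty steel embedding mould: a rectangular pale bright steel dish with a wide flat rim and a sunken middle, about 32 mm wide (x) by 42 mm long (y) and 11 mm high, open side up. Loose. Origin at the centre of its underside, z up. Grip it across the 32 mm. The two moulds are interchangeable.
- dropper_bottle: small brown dropper bottle with a black rubber top, standing upright and loose. Round body 33 mm across up to 62 mm high, above it a neck and cap 20 mm across up to 80 mm, then the thin rubber top up to 100 mm. Origin at the centre of its underside, z up. Grip the body at about 45 to 58 mm height.
- block_tray: low pale bare aluminium tray with fine dark grooves across its floor, fixed to the bench, 104 mm (x) by 144 mm (y), walls 2 mm thick and only 10 mm high, inner floor 4 mm above the bench. A rib 2 mm thick and as high as the walls, along x at y = 0, parts it into two equal bays, each 100 mm (x) by 69 mm (y), centred at y = +36 and -36 mm. Origin at the centre of its underside, z up.
- mould_box: deeper smooth white plastic box with a small lug on each short end, fixed to the bench, 106 mm (x) by 146 mm (y), walls 3 mm thick and 22 mm high, inner floor 3 mm above the bench. A rib 3 mm thick and as high as the walls, along x at y = 0, parts it into two equal bays, each 100 mm (x) by 68 mm (y), centred at y = +36 and -36 mm. Origin at the centre of its underside, z up.
- bottle_stand: round grey plastic bottle stand, fixed to the bench: foot 76 mm across, open well 54 mm inside diameter with a 4 mm wall, rim 20 mm high, inner floor 4 mm above the bench. Origin at the centre of its underside, on the well's axis, z up.
- loupe: black round loupe, 40 mm across and 30 mm high, loose; a bystander, not to be moved. Origin at the centre of its underside.
- petri_dish: round clear glass dish with lid, 64 mm across and 16 mm high, loose; a bystander, not to be moved. Origin at the centre of its underside.
Not all that is in view belongs to the job. Leave any orange or red look-alike of the block_a alone.

How it is judged:
At the end, for the whole second after the job is handed in: Blocks in the aluminium tray and moulds in the white box, one per bay, flat on its floor (38 mm along x, 24 mm along y of its centre; height 2.5 mm; tilt 0.09 rad); bottle upright in the stand (14 mm of its axis, 0.09 rad); all released, under 0.02 m/s; loupe and dish moved under 20 mm ((((y of block_a in the frame of block_tray between 0.012 and 0.061 m and x of block_a in the frame of block_tray between -0.038 and 0.038 m and z of block_a in the frame of block_tray between 0.0015 and 0.0065 m and angle between block_a's own z axis and vertical below 0.09 rad) and (y of block_b in the frame of block_tray between -0.061 and -0.012 m and x of block_b in the frame of block_tray between -0.038 and 0.038 m and z of block_b in the frame of block_tray between 0.0015 and 0.0065 m and angle between block_b's own z axis and vertical below 0.09 rad)) or ((y of block_a in the frame of block_tray between -0.061 and -0.012 m and x of block_a in the frame of block_tray between -0.038 and 0.038 m and z of block_a in the frame of block_tray between 0.0015 and 0.0065 m and angle between block_a's own z axis and vertical below 0.09 rad) and (y of block_b in the frame of block_tray between 0.012 and 0.061 m and x of block_b in the frame of block_tray between -0.038 and 0.038 m and z of block_b in the frame of block_tray between 0.0015 and 0.0065 m and angle between block_b's own z axis and vertical below 0.09 rad))) and (((y of mould_a in the frame of mould_box between 0.012 and 0.061 m and x of mould_a in the frame of mould_box between -0.038 and 0.038 m and z of mould_a in the frame of mould_box between 0.0005 and 0.0055 m and angle between mould_a's own z axis and vertical below 0.09 rad) and (y of mould_b in the frame of mould_box between -0.061 and -0.012 m and x of mould_b in the frame of mould_box between -0.038 and 0.038 m and z of mould_b in the frame of mould_box between 0.0005 and 0.0055 m and angle between mould_b's own z axis and vertical below 0.09 rad)) or ((y of mould_a in the frame of mould_box between -0.061 and -0.012 m and x of mould_a in the frame of mould_box between -0.038 and 0.038 m and z of mould_a in the frame of mould_box between 0.0005 and 0.0055 m and angle between mould_a's own z axis and vertical below 0.09 rad) and (y of mould_b in the frame of mould_box between 0.012 and 0.061 m and x of mould_b in the frame of mould_box between -0.038 and 0.038 m and z of mould_b in the frame of mould_box between 0.0005 and 0.0055 m and angle between mould_b's own z axis and vertical below 0.09 rad))) and horizontal distance between dropper_bottle and bottle_stand below 0.014 m and z of dropper_bottle in the frame of bottle_stand between 0.0015 and 0.0065 m and angle between dropper_bottle's own z axis and vertical below 0.09 rad and linear speed of each of block_a, block_b, mould_a, mould_b, dropper_bottle below 0.02 m/s and distance of each of loupe, petri_dish from where it was at the start of the episode below 0.02 m); the robot touches nothing.
It fails at once if the dropper bottle falls over (tilts more than 0.6 rad) (angle between dropper_bottle's own z axis and vertical above 0.6 rad).
It fails at once if the loupe is displaced by more than 20 mm (distance of loupe from where it was at the start of the episode above 0.02 m).
It fails at once if the glass dish is displaced by more than 20 mm (distance of petri_dish from where it was at the start of the episode above 0.02 m).
It also fails if it takes over 112 s, if anything falls off the work surface, if the arm or the gripper's body presses on something with over 40 N, if the wrist force passes 120 N, or if a joint passes its speed limit or range.

## Working session

There is one attempt and no reset: what is moved stays moved. The work goes in short steps, Python scripts to look and compute and a tool call to move; the robot and the scene stay as the last step left them, time stands still between calls to the robot, and variables do not carry over. Pictures are saved under pics/ and viewed, at most 14 in all, crops included, and the job is handed in when it is done.

Besides the shell and the picture viewer there is one more tool, called as name(argument=value, ...) on one line, values as JSON. drive_tool: Moves the arm, as the interface text tells. Its arguments: {"type":"object","properties":{"series":{"type":"array"},"grip_force":{"type":"number"}},"required":["series"]}

```bash
ls; mkdir -p pics; python3 - <<'E'
from bench import telemetry, camera, get_calibration, r
import cv2
for n in ("top","scene"):
    cv2.imwrite(f"pics/{n}0.png",camera(n)[:,:,::-1]); print(n,get_calibration(n))
print(get_calibration("wrist"))
print(telemetry.read_state(), r.tips_ahead)
E
```

```text
pics
top {'fovy': 50.88289605622694, 'cx': 323.99956630837653, 'cy': 241.31019228177766, 'xyz': array([ 0.37755038, -0.01264021,  1.3374329 ]), 'rotation': array([ 0.03193637, -0.04150864, -0.7010805 ,  0.71115627])}
scene {'fovy': 44.03502971728328, 'cx': 324.3454986567042, 'cy': 244.24051140168402, 'xyz': array([-0.32199223,  0.62498791,  0.94961428]), 'rotation': array([-0.18264295,  0.37427612,  0.82124674, -0.39001631])}
{'fovy': 61.20062336201606, 'cx': 318.7263332319439, 'cy': 246.46082808528627, 'xyz': array([0.11866956, 0.61700424, 0.38348061]), 'rotation': array([-0.10086473, -0.07343354,  0.59007228,  0.79765189])}
{'time': 0.1, 'joint_positions': array([-1.29660532,  0.33280708, -0.06469872,  1.46082197,  0.02160897,
        1.34990562, -0.08848761]), 'joint_vel': array([-4.45177216e-04, -1.58766636e-03, -2.98779920e-05, -1.25249114e-03,
       -1.58310715e-05,  3.43534107e-04, -3.45829276e-05]), 'joint_torque': array([ 1.51420030e-03, -6.24535775e+01,  2.47191824e-02, -3.90731370e+01,
       -6.14559115e-02,  3.63139878e-02,  6.09622953e-05]), 'ee_pos': array([0.18269876, 0.59738116, 0.24385136]), 'eef_rot': array([ 1.47835797e-01,  9.89011723e-01, -6.20238320e-04, -6.01280168e-05]), 'ft_force': array([-0.06824957, -0.40888621, -0.32232969]), 'torque': array([-0.04884072,  0.0135547 ,  0.02533019]), 'grip_force': 0.0, 'width': 0.08698119961023364} 0.022
```

View pics/top0.png

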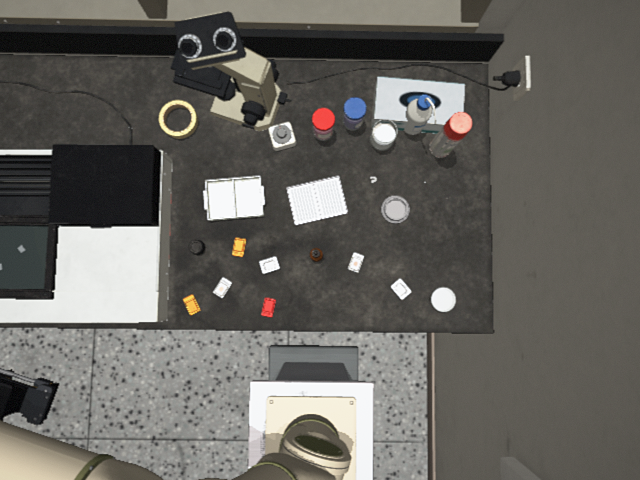

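View pics/scene0.png

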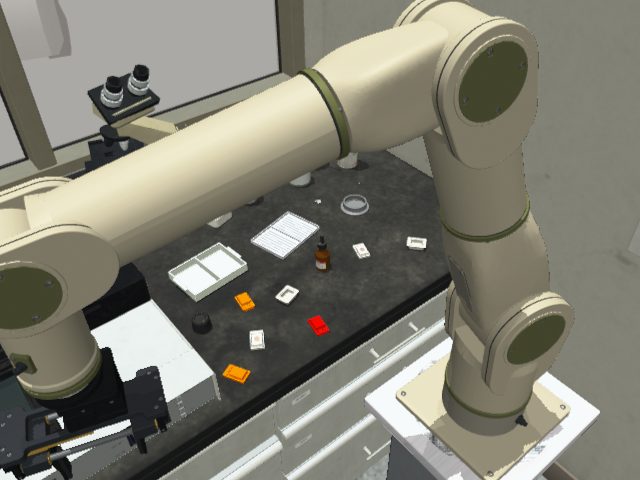

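```bash
cat > h.py <<'E'
import numpy as np, cv2
from bench import telemetry, camera, get_calibration, r
from scipy.spatial.transform import Rotation as R
def px2w(cal,u,v,z):
    f=240/np.tan(np.radians(cal["fovy"])/2)
    d=R.from_quat(cal["rotation"]).apply([(u-cal["cx"])/f,-(v-cal["cy"])/f,-1])
    p=np.array(cal["xyz"]); return p+d*(z-p[2])/d[2]
def w2px(cal,p):
    f=240/np.tan(np.radians(cal["fovy"])/2)
    c=R.from_quat(cal["rotation"]).inv().apply(np.array(p)-cal["xyz"])
    return cal["cx"]+f*c[0]/-c[2], cal["cy"]-f*c[1]/-c[2]
E
python3 - <<'E'
from h import *
im=cv2.imread("pics/top0.png")
cv2.imwrite("pics/crop0.png",cv2.resize(im[170:330,170:470],(800,427),interpolation=cv2.INTER_CUBIC))
c=get_calibration("top")
for n,u,v,z in [("tray",317,200,.01),("box",234,198,.02),("A222",222,287,.01),("B269",269,265,.01),("C355",355,262,.01),("D400",400,289,.01),("bottle",316,252,.08),("ring395",395,209,.02),("disk443",443,299,.02),("loupe",197,247,.03),("red",268,307,.01)]: print(n,px2w(c,u,v,z).round(3))
E
```

```text
tray [ 0.627 -0.01   0.01 ]
box [0.627 0.21  0.02 ]
A222 [0.392 0.235 0.01 ]
B269 [0.451 0.114 0.01 ]
C355 [ 0.463 -0.112  0.01 ]
D400 [ 0.393 -0.231  0.01 ]
bottle [ 0.482 -0.009  0.08 ]
ring395 [ 0.604 -0.216  0.02 ]
disk443 [ 0.369 -0.341  0.02 ]
loupe [0.494 0.3   0.03 ]
red [0.342 0.114 0.01 ]
```

View pics/crop0.png

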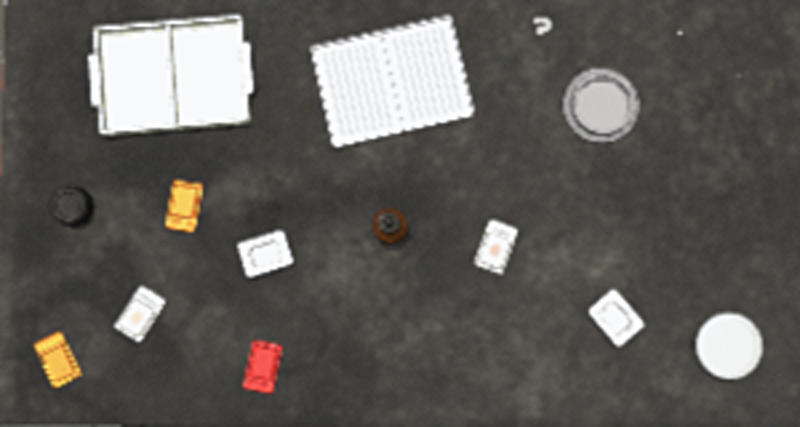

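```bash
cat >> h.py <<'E'
def detect(im,cal,pos,z,thr=150,sat=80):
    """world min-area rect of the bright blob nearest to pos: centre, (long, short), yaw of long side in deg"""
    hsv=cv2.cvtColor(im,cv2.COLOR_RGB2HSV)
    m=((hsv[...,2]>thr)&(hsv[...,1]<sat)).astype(np.uint8)
    m=cv2.morphologyEx(m,cv2.MORPH_CLOSE,np.ones((3,3)))
    best=None
    for c in cv2.findContours(m,cv2.RETR_EXTERNAL,cv2.CHAIN_APPROX_NONE)[0]:
        if len(c)<12: continue
        w=np.array([px2w(cal,u,v,z)[:2] for u,v in c[:,0]])
        (cx,cy),(a,b),t=cv2.minAreaRect((w*1000).astype(np.float32))
        if max(a,b)<25 or max(a,b)>220: continue
        if a<b: a,b,t=b,a,t+90
        d=np.hypot(cx/1000-pos[0],cy/1000-pos[1])
        if best is None or d<best[0]: best=(d,np.array([cx,cy])/1000,(a,b),(t+90)%180-90)
    return best[1:]
def goto(x,y,z,yaw,offset=True):
    """units to move to TCP pose, tool down with closing axis at yaw (deg, mod 180)"""
    s=telemetry.read_state(); q=R.from_quat(s["eef_rot"]); p=s["ee_pos"]
    az=np.degrees(np.arctan2(y,x)); yaw=az+(yaw-az+90)%180-90
    c,sn=np.cos(np.radians(yaw)),np.sin(np.radians(yaw))
    Rt=R.from_matrix(np.array([[-sn,c,0],[c,sn,0],[0,0,-1]]).T) if False else R.from_matrix(np.column_stack([[-sn,c,0],[c,sn,0],[0,0,-1]]))
    d=q.inv().apply(np.array([x,y,z])-p)/.04; t=np.degrees((q.inv()*Rt).as_rotvec())/5
    print("turn",t.round(2),"shift",d.round(3),"| tcp",p.round(4),"w",round(s["width"],4),"t",round(s["time"],1),"yaw",round(yaw,1))
E
python3 - <<'E'
from h import *
im=cv2.cvtColor(cv2.imread("pics/top0.png"),cv2.COLOR_BGR2RGB)
c=get_calibration("top")
for n,p,z in [("tray",(.627,-.01),.01),("box",(.627,.21),.022),("blkA",(.392,.235),.008),("mouldB",(.451,.114),.011),("blkC",(.463,-.112),.008),("mouldD",(.393,-.231),.011)]: print(n,detect(im,c,p,z))
for u,v in [(319.1,252.5),(316,255)]: print(px2w(c,u,v,.05).round(3))
print(px2w(c,316,254,.1),px2w(c,170+601/2.667,170+105/2.667,.015))
goto(.48,-.01,.2,-70); goto(.48,-.01,.2,0)
E
```

```text
tray (array([ 0.62685699, -0.00874201]), (145.64895629882812, 103.92058563232422), -76.07365798950195)
box (array([0.62865302, 0.21063379]), (159.69625854492188, 107.54899597167969), -84.26868343353271)
blkA (array([0.3918219 , 0.23507901]), (48.75177764892578, 29.914772033691406), -30.805755615234375)
mouldB (array([0.45261526, 0.1139769 ]), (47.85615539550781, 35.097198486328125), -71.95565414428711)
blkC (array([ 0.46276099, -0.11384975]), (48.366458892822266, 30.55555534362793), -20.030136108398438)
mouldD (array([ 0.39436563, -0.232457  ]), (47.37139892578125, 35.56840515136719), 40.99006271362305)
[ 0.483 -0.017  0.05 ]
[ 0.476 -0.009  0.05 ]
[ 0.47505714 -0.00929078  0.1       ] [ 0.60381892 -0.21816459  0.015     ]
turn [-1.00e-02  2.00e-02  2.86e+01] shift [-11.548 -12.346   1.112] | tcp [0.1827 0.5974 0.2439] w 0.087 t 0.1 yaw -70.0
turn [-1.00e-02  1.00e-02  1.46e+01] shift [-11.548 -12.346   1.112] | tcp [0.1827 0.5974 0.2439] w 0.087 t 0.1 yaw 0.0
```

drive_tool(series=[0,0,14.6,-11.55,-12.35,0.6,1,0,0,14.6,-11.55,-12.35,0.6,1,0,0,14.6,-11.55,-12.35,0.6,1,0,0,14.6,-11.55,-12.35,0.6,1,0,0,14.6,-11.55,-12.35,0.6,1,0,0,14.6,-11.55,-12.35,0.6,1,0,0,14.6,-11.55,-12.35,0.6,1,0,0,14.6,-11.55,-12.35,0.6,1,0,0,14.6,-11.55,-12.35,0.6,1,0,0,14.6,-11.55,-12.35,0.6,1], grip_force=20)

```text
time: 0.93
ee_pos: [0.366, 0.2216, 0.2296]
eef_rot: [0.701, 0.713, 0.0, -0.0]
ft_force: [1.9, 0.2, 1.0]
width: 0.0871
grip_force: 0.0
```

```bash
python3 -c "
from h import *
goto(.48,-.01,.22,0)"
```

```text
turn [-0.   -0.    0.21] shift [-5.842  2.744  0.237] | tcp [0.366  0.2216 0.2296] w 0.0871 t 0.9 yaw 0.0
```

drive_tool(series=[0,0,0.2,-5.8,2.75,0.25,1,0,0,0.2,-5.8,2.75,0.25,1,0,0,0.2,-5.8,2.75,0.25,1,0,0,0.2,-5.8,2.75,0.25,1,0,0,0.2,-5.8,2.75,0.25,1,0,0,0.2,-5.8,2.75,0.25,1,0,0,0.2,-5.8,2.75,0.25,1,0,0,0.2,-5.8,2.75,0.25,1,0,0,0.2,-5.8,2.75,0.25,1])

```text
time: 1.68
ee_pos: [0.481, -0.0054, 0.2194]
eef_rot: [0.705, 0.709, -0.0, -0.0]
ft_force: [-0.2, 2.0, -0.4]
width: 0.0871
grip_force: 0.0
```

```bash
python3 - <<'E'
from h import *
im=camera("wrist"); c=get_calibration("wrist"); s=telemetry.read_state()
cv2.imwrite("pics/w1.png",im[:,:,::-1]); print(s["ee_pos"],np.abs(s["joint_vel"]).max(),c)
print("expect bottle",[w2px(c,(.478,-.01,z)) for z in (0,.062,.1)])
for n,p,z in [("tray",(.627,-.01),.01),("mouldB",(.451,.114),.011),("blkC",(.463,-.112),.008)]: print(n,detect(im,c,p,z))
E
```

```text
[ 0.48090175 -0.00448415  0.21944872] 0.013140359444578828 {'fovy': 61.20062336201606, 'cx': 318.7263332319439, 'cy': 246.46082808528627, 'xyz': array([0.48101303, 0.06273765, 0.35911384]), 'rotation': array([-1.25172945e-01,  4.47081395e-04,  3.69712829e-03,  9.92127948e-01])}
expect bottle [(np.float64(315.52414726733633), np.float64(225.65610029748342)), (np.float64(314.74629314353933), np.float64(242.0018316236265)), (np.float64(314.09790598422643), np.float64(255.62696000851645))]
tray (array([ 0.62624164, -0.00562364]), (143.24050903320312, 103.5806655883789), -75.97544479370117)
mouldB (array([0.45160806, 0.11639266]), (45.72334289550781, 33.82600021362305), -71.60297203063965)
blkC (array([ 0.62707361, -0.00601527]), (144.06109619140625, 104.17405700683594), -75.97544765472412)
```

View pics/w1.png

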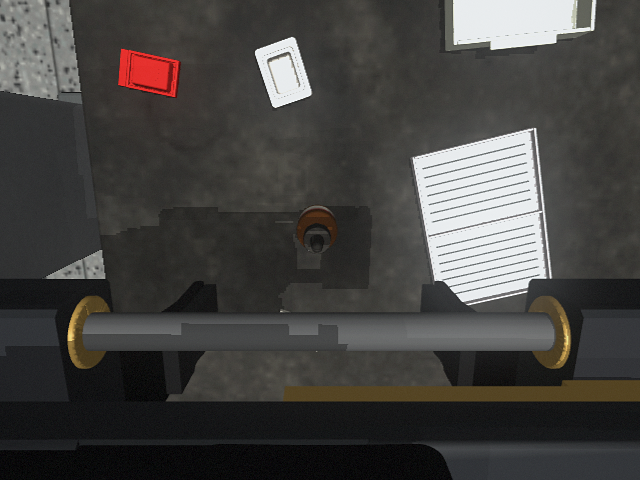

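```bash
python3 - <<'E'
from h import *
im=cv2.imread("pics/w1.png")
cv2.imwrite("pics/c1.png",cv2.resize(im[190:270,270:370],(800,640)[:2],interpolation=cv2.INTER_CUBIC)[:600])
c=get_calibration("wrist")
print(px2w(c,317,239,.1),px2w(c,317,225,.05)); goto(.48,-.01,.2,0)
E
```

```text
[0.47985424 0.00134168 0.1       ] [0.47956179 0.00065475 0.05      ]
turn [-0.01 -0.    0.09] shift [-0.138 -0.023  0.486] | tcp [ 0.4809 -0.0045  0.2194] w 0.0868 t 1.7 yaw 0.0
```

View pics/c1.png

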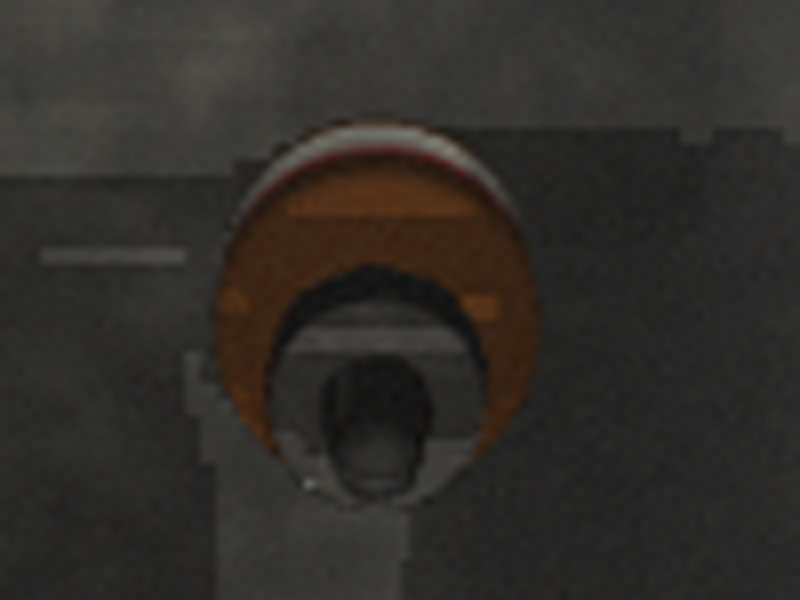

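```bash
python3 - <<'E'
from h import *
c=get_calibration("wrist")
print(px2w(c,317.2,239.4,.08),px2w(c,317.2,230.6,.062),px2w(c,317.2,246,.1)); goto(.478,-.004,.057,0)
E
```

```text
[ 0.47990796 -0.00368669  0.08      ] [ 0.47979412 -0.00120231  0.062     ] [ 0.48001526 -0.00339693  0.1       ]
turn [-0.01 -0.    0.09] shift [ 0.011 -0.069  4.061] | tcp [ 0.4809 -0.0045  0.2194] w 0.0868 t 1.7 yaw 0.0
```

drive_tool(series=[0,0,0.1,0,-0.05,0.8,0.6,0,0,0.1,0,-0.05,1.6,0.4,0,0,0.1,0,-0.05,2.4,0.4,0,0,0.1,0,-0.05,3.2,0.4,0,0,0.1,0,-0.05,3.8,0.4,0,0,0.1,0,-0.05,4.06,0.3,0,0,0.1,0,-0.05,4.06,0,0,0,0.1,0,-0.05,4.06,-0.3,0,0,0.1,0,-0.05,4.06,-0.6,0,0,0.1,0,-0.05,4.06,-1], grip_force=15)

```text
time: 2.57
ee_pos: [0.4804, -0.0051, 0.0589]
eef_rot: [0.708, 0.706, 0.001, 0.0]
ft_force: [-0.4, -0.3, 0.6]
width: 0.0375
grip_force: 0.0
```

drive_tool(series=[0,0,0,0,0,0,-1,0,0,0,0,0,0,-1,0,0,0,0,0,0,-1,0,0,0,0,0,-0.1,-1,0,0,0,0,0,-0.3,-1,0,0,0,0,0,-0.6,-1,0,0,0,0,0,-1,-1])

```text
time: 3.15
ee_pos: [0.4787, -0.0058, 0.0977]
eef_rot: [0.708, 0.706, -0.001, -0.0]
ft_force: [-0.8, -0.3, -0.9]
width: 0.0314
grip_force: 15.0
```

```bash
python3 - <<'E'
from h import *
s=telemetry.read_state(); print(s["ft_force"],s["grip_force"])
goto(.604,-.217,.1,0)
E
```

```text
[-0.75364167 -0.31306119 -0.86036761] 14.989283636577966
turn [-0.02  0.01 -0.03] shift [-5.272  3.145 -0.058] | tcp [ 0.4787 -0.0058  0.0977] w 0.0314 t 3.1 yaw 0.0
```

drive_tool(series=[0,0,0,-0.3,0.2,-0.06,-1,0,0,0,-0.9,0.55,-0.06,-1,0,0,0,-1.6,0.95,-0.06,-1,0,0,0,-2.3,1.4,-0.06,-1,0,0,0,-3,1.8,-0.06,-1,0,0,0,-3.7,2.2,-0.06,-1,0,0,0,-4.4,2.6,-0.06,-1,0,0,0,-4.9,2.9,-0.06,-1,0,0,0,-5.2,3.12,-0.06,-1,0,0,0,-5.22,3.14,-0.06,-1])

```text
time: 3.98
ee_pos: [0.6049, -0.2181, 0.1003]
eef_rot: [0.709, 0.705, -0.001, 0.001]
ft_force: [-0.2, 0.0, -0.3]
width: 0.0314
grip_force: 15.0
```

```bash
python3 - <<'E'
from h import *
im=camera("wrist"); c=get_calibration("wrist"); s=telemetry.read_state()
cv2.imwrite("pics/w2.png",im[:,:,::-1]); print(s["width"])
print([w2px(c,(.604,-.216,z)) for z in (0,.02)])
goto(.604,-.215,.061,0)
E
```

```text
0.03134609835912259
[(np.float64(317.44514934249963), np.float64(254.78242130621234)), (np.float64(317.2965626080887), np.float64(264.31755599274095))]
turn [-0.    0.01 -0.05] shift [ 0.034 -0.014  0.977] | tcp [ 0.6045 -0.2163  0.1001] w 0.0313 t 4.0 yaw 0.0
```

View pics/w2.png

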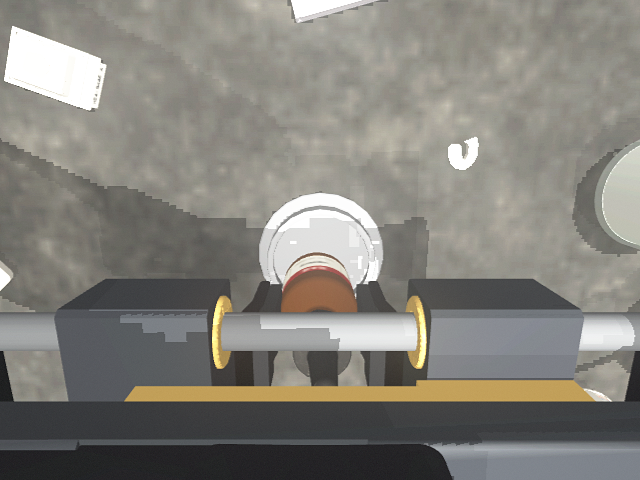

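drive_tool(series=[0,0,0,0,0.05,0.3,-1,0,0,0,0,0.05,0.55,-1,0,0,0,0,0.05,0.75,-1,0,0,0,0,0.05,0.88,-1,0,0,0,0,0.05,0.93,-1,0,0,0,0,0.05,0.94,-1,0,0,0,0,0.05,0.94,-1,0,0,0,0,0.05,0.94,-0.2,0,0,0,0,0.05,0.94,0.1,0,0,0,0,0.05,0.94,0.4])

```text
time: 4.87
ee_pos: [0.6065, -0.2143, 0.0619]
eef_rot: [0.708, 0.706, 0.0, -0.0]
ft_force: [-1.3, -0.6, 0.2]
width: 0.0418
grip_force: 0.0
```

drive_tool(series=[0,0,0,0,0,0,0.5,0,0,0,0,0,0,0.5,0,0,0,0,0,-0.5,0.6,0,0,0,0,0,-1.2,0.6,0,0,0,0,0,-2.2,0.6,0,0,0,0,0,-2.8,0.6])

```text
time: 5.37
ee_pos: [0.607, -0.2153, 0.1775]
eef_rot: [0.708, 0.706, 0.001, 0.001]
ft_force: [0.3, -0.0, 0.2]
width: 0.0687
grip_force: 0.0
```

```bash
python3 - <<'E'
from h import *
print(telemetry.read_state()["ft_force"])
cv2.imwrite("pics/s3.png",cv2.resize(camera("scene")[:,:,::-1][130:290,240:450],(630,480),interpolation=cv2.INTER_CUBIC))
goto(.463,-.112,.12,70)
E
```

```text
[ 0.34699364 -0.00053152  0.16157942]
turn [  0.07   0.08 -14.03] shift [ 2.597 -3.664  1.51 ] | tcp [ 0.6088 -0.2162  0.1818] w 0.0689 t 5.4 yaw 70.0
```

View pics/s3.png

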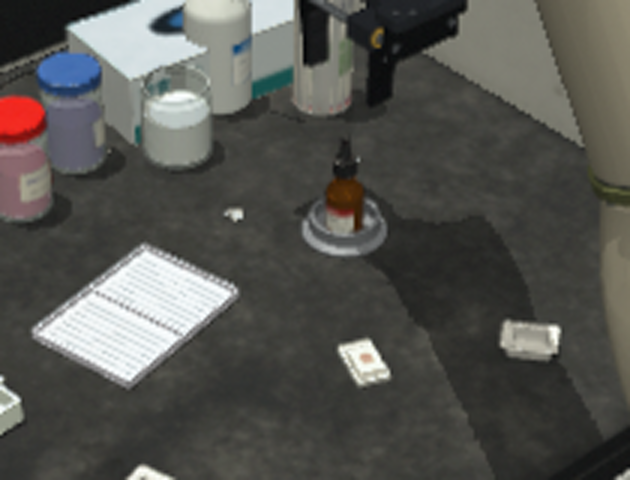

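drive_tool(series=[0,0,-14,2.6,-3.65,0,0.5,0,0,-14,2.6,-3.65,0,0.5,0,0,-14,2.6,-3.65,0,0.5,0,0,-14,2.6,-3.65,0.5,0.5,0,0,-14,2.6,-3.65,1.4,0.5,0,0,-14,2.6,-3.65,1.5,0.5,0,0,-14,2.6,-3.65,1.5,0.5,0,0,-14,2.6,-3.65,1.5,0.5,0,0,-14,2.6,-3.65,1.5,0.5,0,0,-14,2.6,-3.65,1.5,0.5])

```text
time: 6.25
ee_pos: [0.4606, -0.1104, 0.1139]
eef_rot: [0.171, 0.985, 0.0, -0.0]
ft_force: [-0.5, -0.6, -0.4]
width: 0.0655
grip_force: 0.0
```

drive_tool(series=[0,0,0,0,0,0,0.5,0,0,0,0,0,0,0.5,0,0,0,0,0,0,0.5])

```text
time: 6.5
ee_pos: [0.4607, -0.1104, 0.114]
eef_rot: [0.176, 0.984, 0.0, -0.0]
ft_force: [0.5, 0.0, 0.5]
width: 0.0653
grip_force: 0.0
```

```bash
cat >> h.py <<'E'
def look(pos,z,name=None,**k):
    im=camera("wrist"); c=get_calibration("wrist"); s=telemetry.read_state()
    if name: cv2.imwrite(f"pics/{name}.png",im[:,:,::-1])
    d=detect(im,c,pos,z,**k); print(d, "maxvel",np.abs(s["joint_vel"]).max().round(3)); return d
E
python3 - <<'E'
from h import *
p,sz,yaw=look((.463,-.112),.008,"w3")
goto(*p,.026,yaw+90)
E
```

```text
(array([ 0.41397662, -0.01091325]), (201.3647003173828, 114.951171875), 57.317893981933594) maxvel 0.012
turn [-0.   -0.   20.48] shift [1.957 1.928 2.202] | tcp [ 0.4607 -0.1104  0.114 ] w 0.0654 t 6.5 yaw -32.7
```

View pics/w3.png

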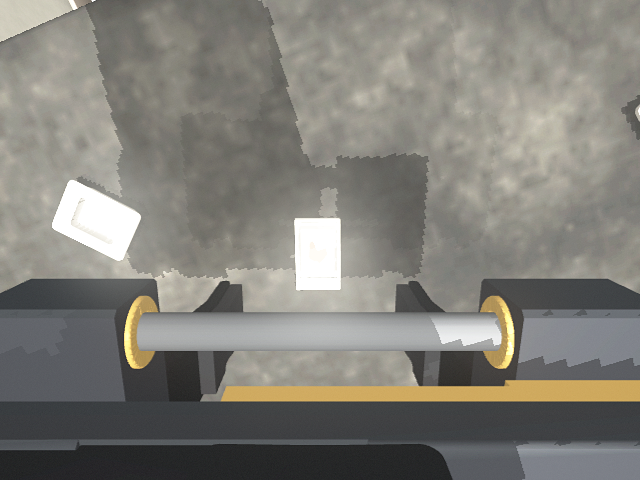

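```bash
python3 - <<'E'
from h import *
im=cv2.imread("pics/w3.png")[:,:,::-1].copy(); c=get_calibration("wrist")
for t in (210,225,235):
  p,sz,yaw=detect(im,c,(.463,-.112),.008,thr=t); print(p,sz,yaw)
print(detect(im,c,(.45,.11),.011,thr=225))
goto(*p,.026,yaw+90)
E
```

```text
[ 0.46129947 -0.11188745] (46.93150329589844, 28.561742782592773) -19.572303771972656
[ 0.46116791 -0.11172919] (46.500083923339844, 28.481626510620117) -19.737083435058594
[ 0.46116397 -0.11175253] (46.56999206542969, 28.3983211517334) -19.572303771972656
(array([ 0.55614209, -0.01293344]), (26.077621459960938, 3.285026788711548), -13.766273498535156)
turn [ 0.   -0.   -0.14] shift [-0.023 -0.028  2.201] | tcp [ 0.4607 -0.1104  0.114 ] w 0.0654 t 6.5 yaw 70.4
```

drive_tool(series=[0,0,-0.1,0,0,0.8,0.4,0,0,-0.1,0,0,1.5,0.4,0,0,-0.1,0,0,2,0.4,0,0,-0.1,0,0,2.2,0.3,0,0,-0.1,0,0,2.25,0.1,0,0,-0.1,0,0,2.25,-0.4,0,0,-0.1,0,0,2.25,-1,0,0,-0.1,0,0,2.25,-1,0,0,-0.1,0,0,2.25,-1,0,0,-0.1,0,0,2.25,-1])

```text
time: 7.38
ee_pos: [0.4614, -0.1104, 0.025]
eef_rot: [0.17, 0.985, 0.0, 0.001]
ft_force: [-1.1, 0.2, 4.3]
width: 0.0281
grip_force: 15.0
```

drive_tool(series=[0,0,0,0,0,0,-1,0,0,0,0,0,0,-1,0,0,0,0,0,-0.2,-1,0,0,0,0,0,-0.8,-1,0,0,0,0,0,-1.5,-1])

```text
time: 7.8
ee_pos: [0.4594, -0.1105, 0.0842]
eef_rot: [0.171, 0.985, -0.001, -0.002]
ft_force: [0.7, -0.4, 0.4]
width: 0.028
grip_force: 15.0
```

```bash
sed -i 's/thr=150/thr=225/' h.py; python3 - <<'E'
from h import *
# tray frame: y axis yaw from long side; x axis points +x world
tc=np.array([.6266,-.0075]); yaw=-76+180
a=np.radians(yaw); yv=np.array([np.cos(a),np.sin(a)])
for s in (1,-1):
  p=tc+.036*s*yv; print(s,p); goto(*p,.08,yaw-90)
E
```

```text
1 [0.61789081 0.02743065]
turn [-0.03 -0.02 11.27] shift [-2.573  4.579  0.091] | tcp [ 0.4594 -0.1105  0.0842] w 0.028 t 7.8 yaw 14.0
-1 [ 0.63530919 -0.04243065]
turn [-0.03 -0.02 11.27] shift [-3.57   3.081  0.09 ] | tcp [ 0.4594 -0.1105  0.0842] w 0.028 t 7.8 yaw 14.0
```

drive_tool(series=[0,0,11.25,-0.5,0.45,0,-1,0,0,11.25,-1.2,1.05,0,-1,0,0,11.25,-2,1.75,0,-1,0,0,11.25,-2.8,2.4,0.1,-1,0,0,11.25,-3.3,2.85,0.1,-1,0,0,11.25,-3.57,3.08,0.1,-1,0,0,11.25,-3.57,3.08,0.1,-1,0,0,11.25,-3.57,3.08,0.1,-1,0,0,11.25,-3.57,3.08,0.1,-1,0,0,11.25,-3.57,3.08,0.1,-1])

```text
time: 8.63
ee_pos: [0.6365, -0.0422, 0.0805]
eef_rot: [0.613, 0.79, -0.0, 0.0]
ft_force: [0.1, 0.5, -1.3]
width: 0.0279
grip_force: 15.0
```

```bash
python3 - <<'E'
from h import *
cv2.imwrite("pics/w4.png",camera("wrist")[:,:,::-1])
c=get_calibration("wrist"); print(w2px(c,(.6353,-.0424,.004)),w2px(c,(.6266,-.0075,.01)))
goto(.6353,-.0424,.029,14)
E
```

```text
(np.float64(316.3342091290053), np.float64(266.53316921357026)) (np.float64(316.5463210463594), np.float64(203.86394282766074))
turn [0.   0.   0.07] shift [ 0.004 -0.029  1.287] | tcp [ 0.6365 -0.0423  0.0805] w 0.0283 t 8.7 yaw 14.0
```

View pics/w4.png

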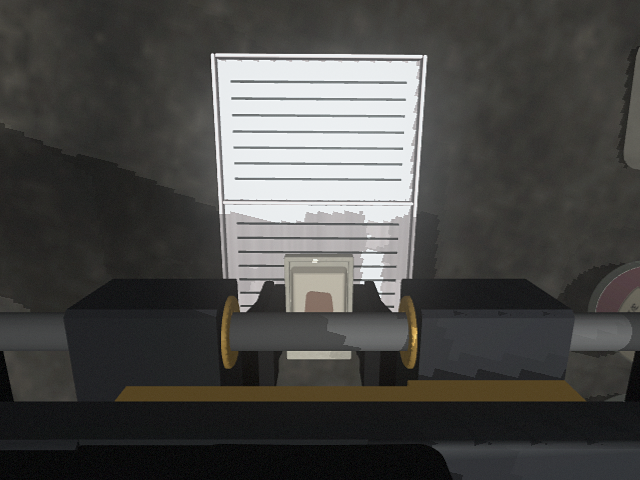

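drive_tool(series=[0,0,0,0,0,0.5,-1,0,0,0,0,0,0.9,-1,0,0,0,0,0,1.15,-1,0,0,0,0,0,1.25,-1,0,0,0,0,0,1.28,-1,0,0,0,0,0,1.28,-1,0,0,0,0,0,1.28,0.1,0,0,0,0,0,1.28,0.1,0,0,0,0,0,1.28,0.1,0,0,0,0,0,0.8,0.1])

```text
time: 9.52
ee_pos: [0.6347, -0.0419, 0.0455]
eef_rot: [0.615, 0.789, -0.001, -0.002]
ft_force: [-0.3, 0.6, -0.4]
width: 0.0446
grip_force: 0.0
```

```bash
python3 - <<'E'
from h import *
goto(.452,.115,.12,18)
goto(.392,.236,.12,59)
E
```

```text
turn [-0.05 -0.01 -0.77] shift [ 4.922 -3.477 -1.841] | tcp [ 0.6347 -0.0419  0.0455] w 0.0446 t 9.5 yaw 18.0
turn [-0.05 -0.03 -8.97] shift [ 8.222 -4.192 -1.834] | tcp [ 0.6347 -0.0419  0.0455] w 0.0446 t 9.5 yaw 59.0
```

drive_tool(series=[0,0,0,0,0,-0.8,0.2,0,0,-2,1,-0.5,-1.6,0.5,0,0,-9,8.2,-4.2,-1.9,0.5,0,0,-9,8.2,-4.2,-1.9,0.5,0,0,-9,8.2,-4.2,-1.9,0.5,0,0,-9,8.2,-4.2,-1.9,0.5,0,0,-9,8.2,-4.2,-1.9,0.5,0,0,-9,8.2,-4.2,-1.9,0.5,0,0,-9,8.2,-4.2,-1.9,0.5,0,0,-9,8.2,-4.2,-1.9,0.5])

```text
time: 10.35
ee_pos: [0.3936, 0.2346, 0.1248]
eef_rot: [0.266, 0.964, 0.001, 0.0]
ft_force: [1.4, 1.2, 0.5]
width: 0.065
grip_force: 0.0
```

```bash
python3 - <<'E'
from h import *
goto(.392,.236,.12,59)
E
```

```text
turn [0.02 0.   0.03] shift [0.052 0.011 0.119] | tcp [0.3936 0.2346 0.1248] w 0.065 t 10.3 yaw 59.0
```

drive_tool(series=[0,0,0,0,0,0.1,0.5,0,0,0,0,0,0.1,0.5,0,0,0,0,0,0.1,0.5])

```text
time: 10.6
ee_pos: [0.3952, 0.2331, 0.1203]
eef_rot: [0.266, 0.964, 0.0, 0.0]
ft_force: [0.0, -0.8, 0.4]
width: 0.0654
grip_force: 0.0
```

```bash
python3 - <<'E'
from h import *
p,sz,yaw=look((.393,.236),.008,"w5")
goto(*p,.024,yaw+90)
E
```

```text
(array([0.39112451, 0.23730609]), (46.06425476074219, 27.841102600097656), -31.465232849121094) maxvel 0.013
turn [0.  0.  0.1] shift [0.158 0.044 2.407] | tcp [0.3956 0.2326 0.1203] w 0.0651 t 10.7 yaw 58.5
```

drive_tool(series=[0,0,0.1,0.16,0.04,0.8,0.4,0,0,0.1,0.16,0.04,1.6,0.4,0,0,0.1,0.16,0.04,2.15,0.4,0,0,0.1,0.16,0.04,2.35,0.3,0,0,0.1,0.16,0.04,2.4,0.1,0,0,0.1,0.16,0.04,2.4,-0.4,0,0,0.1,0.16,0.04,2.4,-1,0,0,0.1,0.16,0.04,2.4,-1,0,0,0.1,0.16,0.04,2.4,-1,0,0,0.1,0.16,0.04,2.4,-1])

```text
time: 11.48
ee_pos: [0.3908, 0.2385, 0.025]
eef_rot: [0.27, 0.963, 0.001, 0.0]
ft_force: [-0.6, -1.0, 6.2]
width: 0.0284
grip_force: 15.0
```

drive_tool(series=[0,0,0,0,0,0,-1,0,0,0,0,0,0,-1,0,0,0,0,0,-0.2,-1,0,0,0,0,0,-0.8,-1,0,0,0,0,0,-1.5,-1])

```text
time: 11.9
ee_pos: [0.3893, 0.2371, 0.0842]
eef_rot: [0.27, 0.963, -0.001, -0.001]
ft_force: [0.5, 0.4, -0.3]
width: 0.0282
grip_force: 15.0
```

```bash
python3 - <<'E'
from h import *
goto(.6185,.0275,.08,14)
E
```

```text
turn [-0.04  0.01  8.92] shift [-7.621 -1.49   0.106] | tcp [0.3893 0.2371 0.0842] w 0.0282 t 11.9 yaw 14.0
```

drive_tool(series=[0,0,8.9,-0.6,-0.1,0,-1,0,0,8.9,-1.5,-0.3,0,-1,0,0,8.9,-2.5,-0.5,0,-1,0,0,8.9,-3.5,-0.7,0,-1,0,0,8.9,-4.5,-0.9,0,-1,0,0,8.9,-5.5,-1.1,0,-1,0,0,8.9,-6.4,-1.25,0,-1,0,0,8.9,-7.1,-1.4,0,-1,0,0,8.9,-7.5,-1.5,0,-1,0,0,8.9,-7.62,-1.5,0.1,-1])

```text
time: 12.73
ee_pos: [0.621, 0.0246, 0.0811]
eef_rot: [0.616, 0.788, -0.0, 0.001]
ft_force: [-0.9, -0.3, -0.2]
width: 0.0281
grip_force: 15.0
```

drive_tool(series=[0,0,0,0,0,0,-1,0,0,0,0,0,0,-1])

```text
time: 12.9
ee_pos: [0.6184, 0.0292, 0.0797]
eef_rot: [0.615, 0.789, -0.0, -0.001]
ft_force: [0.4, 0.9, 0.3]
width: 0.0278
grip_force: 15.0
```

```bash
python3 - <<'E'
from h import *
goto(.6185,.0275,.0295,14)
E
```

```text
turn [-0.01 -0.01  0.03] shift [-0.043 -0.006  1.255] | tcp [0.6184 0.0292 0.0797] w 0.0278 t 12.9 yaw 14.0
```

drive_tool(series=[0,0,0,0,0,0.5,-1,0,0,0,0,0,0.9,-1,0,0,0,0,0,1.15,-1,0,0,0,0,0,1.23,-1,0,0,0,0,0,1.26,-1,0,0,0,0,0,1.26,-1,0,0,0,0,0,1.26,0.1,0,0,0,0,0,1.26,0.1,0,0,0,0,0,1.26,0.1,0,0,0,0,0,0.8,0.1])

```text
time: 13.73
ee_pos: [0.6174, 0.0282, 0.0458]
eef_rot: [0.615, 0.789, -0.002, -0.001]
ft_force: [0.0, -0.2, -0.2]
width: 0.0446
grip_force: 0.0
```

```bash
python3 - <<'E'
from h import *
goto(.452,.115,.12,18.3)
E
```

```text
turn [-0.05 -0.01 -0.83] shift [ 3.115 -3.488 -1.84 ] | tcp [0.6174 0.0282 0.0458] w 0.0446 t 13.7 yaw 18.3
```

drive_tool(series=[0,0,0,0,0,-0.8,0.2,0,0,-0.8,0.5,-0.5,-1.6,0.5,0,0,-0.8,3.1,-3.5,-1.85,0.5,0,0,-0.8,3.1,-3.5,-1.85,0.5,0,0,-0.8,3.1,-3.5,-1.85,0.5,0,0,-0.8,3.1,-3.5,-1.85,0.5,0,0,-0.8,3.1,-3.5,-1.85,0.5,0,0,-0.8,3.1,-3.5,-1.85,0.5,0,0,-0.8,3.1,-3.5,-1.85,0.5,0,0,-0.8,3.1,-3.5,-1.85,0.5])

```text
time: 14.57
ee_pos: [0.4542, 0.1135, 0.1223]
eef_rot: [0.588, 0.809, 0.0, 0.0]
ft_force: [0.4, 0.0, -0.3]
width: 0.0655
grip_force: 0.0
```

```bash
python3 - <<'E'
from h import *
p,sz,yaw=look((.452,.115),.011,"w6")
goto(*p,.024,yaw+90)
E
```

```text
(array([0.61375531, 0.21615361]), (144.9095916748047, 75.96809387207031), -80.38522434234619) maxvel 0.005
turn [0.   0.01 1.68] shift [1.21  4.589 2.455] | tcp [0.4541 0.1134 0.1222] w 0.0652 t 14.6 yaw 9.6
```

View pics/w6.png

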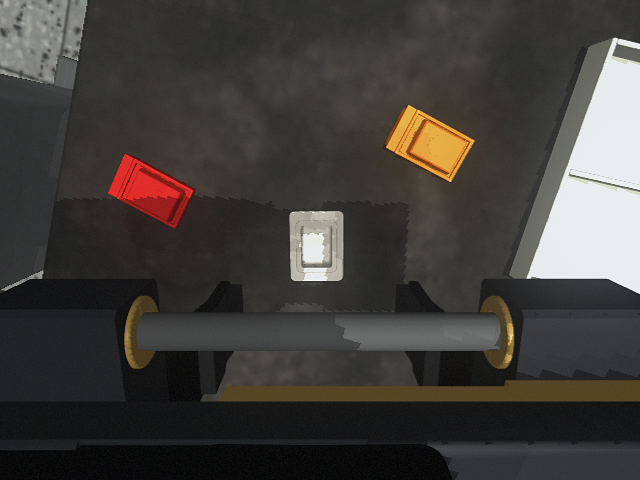

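```bash
python3 - <<'E'
from h import *
im=cv2.imread("pics/w6.png")[:,:,::-1].copy(); c=get_calibration("wrist")
p,sz,yaw=detect(im,c,(.452,.115),.011,thr=130); print(p,sz,yaw)
goto(*p,.024,yaw+90)
E
```

```text
[0.45177295 0.11563011] (45.4195671081543, 33.67424392700195) -71.98682403564453
turn [0.   0.01 0.  ] shift [ 0.073 -0.04   2.454] | tcp [0.4541 0.1134 0.1222] w 0.0652 t 14.6 yaw 18.0
```

drive_tool(series=[0,0,0,0.07,-0.04,0.8,0.4,0,0,0,0.07,-0.04,1.6,0.4,0,0,0,0.07,-0.04,2.2,0.4,0,0,0,0.07,-0.04,2.4,0.3,0,0,0,0.07,-0.04,2.45,0.1,0,0,0,0.07,-0.04,2.45,-0.4,0,0,0,0.07,-0.04,2.45,-1,0,0,0,0.07,-0.04,2.45,-1,0,0,0,0.07,-0.04,2.45,-1,0,0,0,0.07,-0.04,2.45,-1])

```text
time: 15.45
ee_pos: [0.4514, 0.1166, 0.0248]
eef_rot: [0.587, 0.81, 0.001, 0.0]
ft_force: [-0.5, -0.9, 4.4]
width: 0.0305
grip_force: 15.0
```

drive_tool(series=[0,0,0,0,0,0,-1,0,0,0,0,0,0,-1,0,0,0,0,0,-0.2,-1,0,0,0,0,0,-0.8,-1,0,0,0,0,0,-1.6,-1])

```text
time: 15.87
ee_pos: [0.4492, 0.1156, 0.0877]
eef_rot: [0.587, 0.81, -0.002, -0.001]
ft_force: [-0.3, 0.2, -0.6]
width: 0.0308
grip_force: 15.0
```

```bash
python3 - <<'E'
from h import *
tc=np.array([.6285,.212]); yaw=-84.3+180
a=np.radians(yaw); yv=np.array([np.cos(a),np.sin(a)])
for s in (1,-1):
  p=tc+.036*s*yv; print(s,p); goto(*p,.09,yaw-90)
E
```

```text
1 [0.62492449 0.247822  ]
turn [-0.04  0.02  2.48] shift [ 1.777  5.202 -0.083] | tcp [0.4492 0.1156 0.0877] w 0.0308 t 15.9 yaw 5.7
-1 [0.63207551 0.176178  ]
turn [-0.04  0.02  2.48] shift [ 0.019  4.815 -0.078] | tcp [0.4492 0.1156 0.0877] w 0.0308 t 15.9 yaw 5.7
```

drive_tool(series=[0,0,2.5,0.15,0.5,0,-1,0,0,2.5,0.4,1.3,0,-1,0,0,2.5,0.75,2.2,0,-1,0,0,2.5,1.1,3.1,0,-1,0,0,2.5,1.4,4,0,-1,0,0,2.5,1.65,4.7,0,-1,0,0,2.5,1.75,5.1,0,-1,0,0,2.5,1.78,5.2,0,-1,0,0,2.5,1.78,5.2,0,-1,0,0,2.5,1.78,5.2,0,-1])

```text
time: 16.7
ee_pos: [0.6257, 0.2478, 0.0881]
eef_rot: [0.672, 0.741, -0.0, -0.0]
ft_force: [-0.6, -0.5, -0.6]
width: 0.0304
grip_force: 15.0
```

```bash
python3 - <<'E'
from h import *
cv2.imwrite("pics/w7.png",camera("wrist")[:,:,::-1])
c=get_calibration("wrist")
tc=np.array([.6285,.212]); a=np.radians(95.7); yv=np.array([np.cos(a),np.sin(a)]); xv=np.array([yv[1],-yv[0]])
for u,v in [(-.053,.073),(.053,.073),(-.053,-.073),(.053,-.073),(0,0)]: print(w2px(c,[*(tc+u*xv+v*yv),.022]))
goto(.625,.248,.0285,5.7)
E
```

```text
(np.float64(213.030079231998), np.float64(203.18284309928538))
(np.float64(420.91786612189856), np.float64(202.6622328245625))
(np.float64(229.4773322869674), np.float64(445.44317512313745))
(np.float64(406.31920076810695), np.float64(445.23797208660676))
(np.float64(317.42246253614115), np.float64(333.9129721679186))
turn [-0.01  0.   -0.03] shift [ 0.011 -0.013  1.496] | tcp [0.6256 0.2476 0.0883] w 0.0307 t 16.8 yaw 5.7
```

View pics/w7.png

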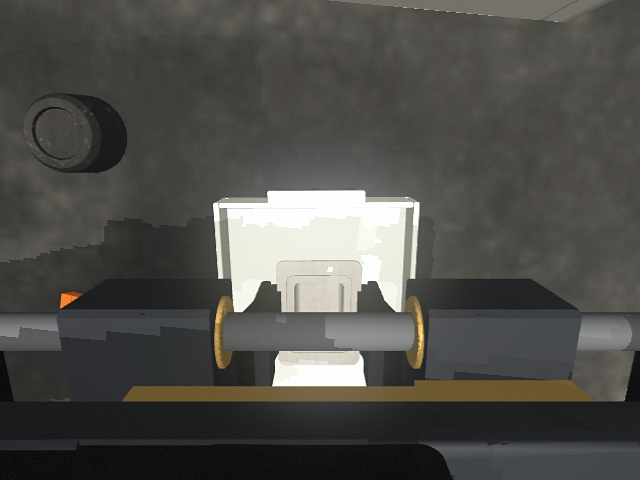

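drive_tool(series=[0,0,0,0,0,0.5,-1,0,0,0,0,0,1,-1,0,0,0,0,0,1.3,-1,0,0,0,0,0,1.45,-1,0,0,0,0,0,1.5,-1,0,0,0,0,0,1.5,-1,0,0,0,0,0,1.5,0.1,0,0,0,0,0,1.5,0.1,0,0,0,0,0,1.5,0.1,0,0,0,0,0,1,0.1])

```text
time: 17.58
ee_pos: [0.6243, 0.2482, 0.0451]
eef_rot: [0.671, 0.741, -0.002, -0.001]
ft_force: [-0.1, 0.6, -0.6]
width: 0.0457
grip_force: 0.0
```

drive_tool(series=[0,0,0,0,0,-0.8,0.2,0,0,0,0,0,-1.8,0.5,0,0,0,0,0,-2.5,0.5])

```text
time: 17.83
ee_pos: [0.627, 0.2487, 0.1515]
eef_rot: [0.672, 0.741, 0.001, 0.001]
ft_force: [0.6, -0.2, 0.3]
width: 0.0586
grip_force: 0.0
```

```bash
python3 - <<'E'
from h import *
goto(.3935,-.231,.16,-49)
E
```

```text
turn [ 0.02 -0.02 10.92] shift [-11.364  -6.981  -0.237] | tcp [0.627  0.2487 0.1515] w 0.0586 t 17.8 yaw -49.0
```

drive_tool(series=[0,0,10.9,-11.35,-7,-0.2,0.5,0,0,10.9,-11.35,-7,-0.2,0.5,0,0,10.9,-11.35,-7,-0.2,0.5,0,0,10.9,-11.35,-7,-0.2,0.5,0,0,10.9,-11.35,-7,-0.2,0.5,0,0,10.9,-11.35,-7,-0.2,0.5,0,0,10.9,-11.35,-7,-0.2,0.5,0,0,10.9,-11.35,-7,-0.2,0.5,0,0,10.9,-11.35,-7,-0.2,0.5,0,0,10.9,-11.35,-7,-0.2,0.5])

```text
time: 18.67
ee_pos: [0.4424, -0.1271, 0.1544]
eef_rot: [0.936, 0.351, 0.001, -0.0]
ft_force: [1.3, -0.3, 1.0]
width: 0.0652
grip_force: 0.0
```

```bash
python3 - <<'E'
from h import *
goto(.3935,-.231,.12,-49)
E
```

```text
turn [-0.   -0.02  0.02] shift [-2.629  1.155  0.855] | tcp [ 0.4424 -0.1271  0.1544] w 0.0652 t 18.7 yaw -49.0
```

drive_tool(series=[0,0,0,-2.6,1.15,0.85,0.5,0,0,0,-2.6,1.15,0.85,0.5,0,0,0,-2.6,1.15,0.85,0.5,0,0,0,-2.6,1.15,0.85,0.5,0,0,0,-2.6,1.15,0.85,0.5,0,0,0,-2.6,1.15,0.85,0.5])

```text
time: 19.17
ee_pos: [0.3957, -0.2285, 0.1205]
eef_rot: [0.936, 0.351, 0.0, -0.0]
ft_force: [1.2, -0.3, -0.3]
width: 0.0652
grip_force: 0.0
```

```bash
python3 - <<'E'
from h import *
p,sz,yaw=look((.3935,-.231),.011,"w8",thr=130)
im=cv2.imread("pics/w8.png")[:,:,::-1].copy()
for t in (170,210): print(detect(im,get_calibration("wrist"),(.3935,-.231),.011,thr=t))
goto(.3935,-.231,.024,-49)
E
```

```text
(array([ 0.45196823, -0.31712796]), (59.68645477294922, 53.778621673583984), -58.964813232421875) maxvel 0.013
(array([ 0.41303296, -0.22372708]), (92.73240661621094, 49.61143112182617), 18.410350799560547)
(array([ 0.3943515 , -0.23018509]), (45.716426849365234, 34.429386138916016), 41.16488265991211)
turn [ 0.   -0.01  0.04] shift [-0.101  0.016  2.414] | tcp [ 0.3961 -0.2279  0.1206] w 0.0653 t 19.2 yaw -49.0
```

drive_tool(series=[0,0,0,-0.07,0.02,0.8,0.4,0,0,0,-0.07,0.02,1.6,0.4,0,0,0,-0.07,0.02,2.15,0.4,0,0,0,-0.07,0.02,2.35,0.3,0,0,0,-0.07,0.02,2.4,0.1,0,0,0,-0.07,0.02,2.4,-0.4,0,0,0,-0.07,0.02,2.4,-1,0,0,0,-0.07,0.02,2.4,-1,0,0,0,-0.07,0.02,2.4,-1,0,0,0,-0.07,0.02,2.4,-1])

```text
time: 20.05
ee_pos: [0.3947, -0.231, 0.0252]
eef_rot: [0.936, 0.351, 0.001, 0.0]
ft_force: [-0.3, 2.4, 8.4]
width: 0.0304
grip_force: 15.0
```

drive_tool(series=[0,0,0,0,0,0,-1,0,0,0,0,0,0,-1,0,0,0,0,0,-0.2,-1,0,0,0,0,0,-0.8,-1,0,0,0,0,0,-1.7,-1])

```text
time: 20.47
ee_pos: [0.392, -0.2309, 0.0918]
eef_rot: [0.936, 0.351, -0.002, -0.001]
ft_force: [1.0, 1.7, 0.9]
width: 0.0307
grip_force: 15.0
```

```bash
python3 - <<'E'
from h import *
goto(.632,.1765,.09,5.7)
E
```

```text
turn [ -0.05   0.02 -10.92] shift [11.215 -3.732  0.016] | tcp [ 0.392  -0.2309  0.0918] w 0.0307 t 20.5 yaw 5.7
```

drive_tool(series=[0,0,-2,0.6,-0.2,0,-1,0,0,-4,1.5,-0.5,0,-1,0,0,-6,2.5,-0.83,0,-1,0,0,-8,3.5,-1.17,0,-1,0,0,-9.5,4.5,-1.5,0,-1,0,0,-10.9,5.5,-1.83,0,-1,0,0,-10.9,6.5,-2.17,0,-1,0,0,-10.9,7.5,-2.5,0,-1,0,0,-10.9,8.4,-2.8,0,-1,0,0,-10.9,9.2,-3.05,0,-1])

```text
time: 21.3
ee_pos: [0.5918, 0.1063, 0.0931]
eef_rot: [0.671, 0.742, 0.001, 0.0]
ft_force: [0.8, -0.7, 0.0]
width: 0.0303
grip_force: 15.0
```

```bash
python3 - <<'E'
from h import *
goto(.632,.1765,.088,5.7)
E
```

```text
turn [ 0.01 -0.01  0.01] shift [1.644 1.177 0.129] | tcp [0.5918 0.1063 0.0931] w 0.0303 t 21.3 yaw 5.7
```

drive_tool(series=[0,0,0,0.6,0.4,0.1,-1,0,0,0,1.2,0.8,0.1,-1,0,0,0,1.5,1.1,0.1,-1,0,0,0,1.64,1.17,0.1,-1,0,0,0,1.64,1.17,0.1,-1,0,0,0,1.64,1.17,0.1,-1])

```text
time: 21.8
ee_pos: [0.6306, 0.1715, 0.0887]
eef_rot: [0.672, 0.741, -0.0, 0.0]
ft_force: [-0.0, 0.3, -0.2]
width: 0.0305
grip_force: 15.0
```

```bash
python3 - <<'E'
from h import *
goto(.632,.1765,.0285,5.7)
E
```

```text
turn [-0.    0.01 -0.02] shift [0.122 0.047 1.504] | tcp [0.6306 0.1715 0.0887] w 0.0305 t 21.8 yaw 5.7
```

drive_tool(series=[0,0,0,0.12,0.05,0.3,-1,0,0,0,0.12,0.05,0.9,-1,0,0,0,0.12,0.05,1.3,-1,0,0,0,0.12,0.05,1.45,-1,0,0,0,0.12,0.05,1.5,-1,0,0,0,0.12,0.05,1.5,-1,0,0,0,0.12,0.05,1.5,0.1,0,0,0,0.12,0.05,1.5,0.1,0,0,0,0.12,0.05,1.5,0.1,0,0,0,0.12,0.05,1,0.1])

```text
time: 22.63
ee_pos: [0.6303, 0.1773, 0.0453]
eef_rot: [0.672, 0.741, -0.002, -0.001]
ft_force: [0.0, 0.8, -1.5]
width: 0.0456
grip_force: 0.0
```

drive_tool(series=[0,0,0,0,0,-0.8,0.2,0,0,0,0,0,-1.8,0.5,0,0,0,0,0,-2.8,0.5,0,0,0,0,0,-3.8,0.5,0,0,0,0,-4,-4,0.5,0,0,0,0,-4,-4,0.5,0,0,0,0,-4,-4,0.5,0,0,0,0,-4,-4,0.5,0,0,0,0,-4,-4,0.5])

```text
time: 23.38
ee_pos: [0.4679, 0.1614, 0.2084]
eef_rot: [0.671, 0.741, 0.001, -0.003]
ft_force: [1.1, -0.3, 0.6]
width: 0.0651
grip_force: 0.0
```

```bash
python3 - <<'E'
from h import *
s=telemetry.read_state(); print(s["ee_pos"],s["time"])
im=camera("scene")[:,:,::-1]
cv2.imwrite("pics/s9.png",cv2.resize(im[150:350,140:440],(800,533),interpolation=cv2.INTER_CUBIC))
im=camera("top")[:,:,::-1]; cv2.imwrite("pics/t9.png",cv2.resize(im[160:320,180:420],(800,533),interpolation=cv2.INTER_CUBIC))
E
```

```text
[0.46794342 0.16138538 0.20840801] 23.3833
```

View pics/s9.png

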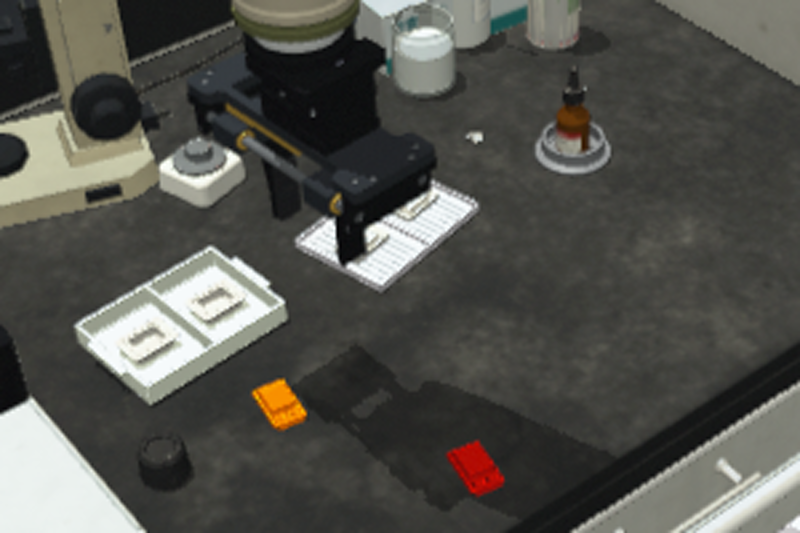

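View pics/t9.png

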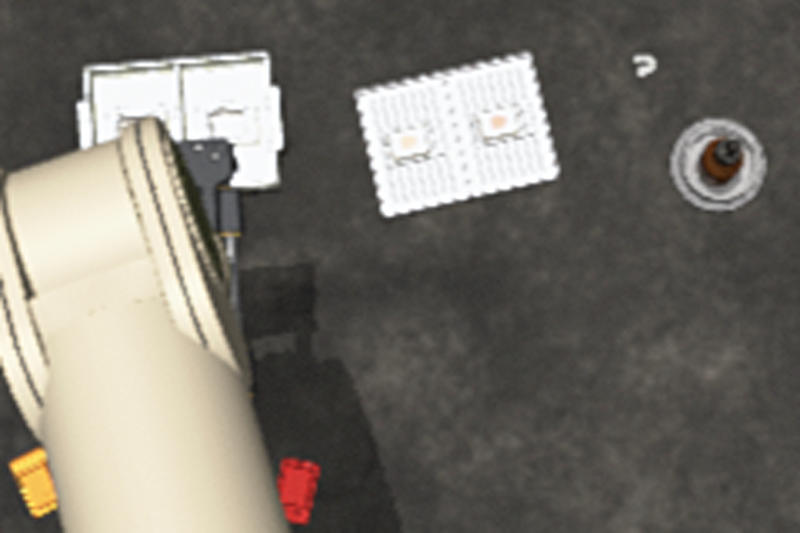

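The pictures show both blocks in the tray (top crop at (407,143) and (500,123)). Both moulds lie flat in the box (scene crop at (148,340) and (217,302)), and the bottle stands upright in the stand at (573,140). The gripper is clear of everything.

```bash
python3 -c "
from bench import r
print(r.close_job())"
```

```text
the job is handed in; nothing more can be done
None
```

I handed the job in at about 23 s: one block in each tray bay, one mould in each box bay and the bottle upright in its stand, all released, with the loupe and dish never approached, but the hand-in call returned no verdict.

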